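# Swing the amplifier chassis round on its corner bolt and fit its board

## Task

First swing the open aluminium chassis a quarter turn clockwise on the bolt that holds its corner (the red tab on the opposite corner is there to push on), until its side lies square against the yellow stop. Then take the green board off its sloped rest (its black heat sink is the place to grip) and lower it, either way round, over the four brass standoffs until it sits flat on all four shoulders; only then let go. Leave the other things on the bench where they are.

Things in the scene. Friction and masses are not known exactly. Their poses are not given: they have to be found in the camera images.
- pivot: Fixture fixed on the bench, place and heading vary: upright 12 mm steel bolt with a brass head (24 mm across, 30 to 40 mm above the bench), and the yellow stop block (see stop). Origin: bolt axis at bench height; z up. A blue mat of no real thickness lies under it. With the chassis square against the stop, the chassis axes are parallel to these.
- stop (a point): Middle of the yellow stop block's face that meets the chassis, 15 mm up: in pivot's frame x = -85, y = +120.5 mm; axes as pivot. The block is 40 (x) x 18 (y) x 30 mm tall and lies on the +y side of this face.
- chassis: Loose open aluminium tray 140 (x) x 110 (y) x 34 mm, 0.45 to 0.85 kg, walls 3 mm, flat on the bench. Origin: bench height, at the hole of its corner ear, held loosely (2 mm play) round pivot's bolt under its head. Tray spans x -150 to -10, y +10 to +120 mm. Starts 75 to 92 deg counterclockwise (from above) of pivot: turn it clockwise till side y = +120 meets the stop. It stays where left.
- tab (a point): Centre of the red tab on the chassis corner opposite the bolt: an upright plate, 36 mm long radially (189 to 225 mm from the bolt's axis), 10 mm thick, 4 to 46 mm above the bench. This point is 207 mm from the bolt's axis, at x = -162, y = +129, z = 25 mm in the chassis frame; axes as the chassis. Push it on its face away from the stop, clockwise about the bolt.
- seat (a point): Middle of the four standoffs, at the height of their shoulders (16 mm above the bench): x = -80, y = +65 mm in the chassis frame; axes as the chassis. Standoffs at (+-45, +-28) mm from it: a brass shoulder 15 mm across, on it a 6 mm pin rising 16 mm, its last 5 mm tapered. The seated board's origin is at this point.
- board: Loose green circuit board 110 (x) x 76 (y) x 4 mm, 0.16 kg, 10 mm holes at (+-45, +-28) mm. Origin: centre of its underside; z out of its upper face. On its middle a black heat sink 50 (x) x 26 (y) mm, top 36 mm above the underside: grip it across the 26 mm. Blue capacitors, 12 mm across and tall, at x = +-40 mm. Starts on rest, tilted 30 deg, high end (+x) towards the robot.
- rest: Grey rest fixed on the bench, sloping 30 deg, 124 mm along the slope, 100 mm wide, high side (its +x) towards the robot, with a lip 8 mm above the slope at the low end; high end about 70 mm above the bench. Origin on the bench under its middle, where the slope is 38 mm high. Stands left or right (it may have changed places with the orange bin).
- bin: Bystander: orange plastic parts bin 120 x 90 x 50 mm, open on top, divided once. Origin under its centre. Leave it where it is.
- meter: Bystander: yellow multimeter lying flat, 90 x 170 x 35 mm. Origin under its centre. Leave it where it is.
- jar: Bystander: jar, 60 mm across, 70 mm tall, red cap. Origin under its centre. Leave it where it is.
- driver: Bystander: screwdriver with a red handle, lying. Origin under its centre. Leave it where it is.
- phone: Bystander: black phone lying flat, 72 x 148 x 9 mm. Origin under its centre. Leave it where it is.
- spool: Bystander: blue wire spool standing on end, 54 mm across, 40 mm tall. Origin under its centre. Leave it where it is.
- battery: Bystander: grey battery pack, 100 x 60 x 22 mm. Origin under its centre. Leave it where it is.

How it is judged:
By the outcome, as a careful person would: the job done as asked, in the order asked, and still so for the second after the job is handed in, with the robot touching nothing.
It also fails if it takes over 64 s, if anything falls off the work surface, if the arm or the gripper's body presses on something with over 40 N, if the wrist force passes 120 N, or if a joint passes its speed limit or range.

## Robot

A 6-joint arm with a two-finger parallel gripper is mounted at the origin on the work surface. World frame = base frame: x ahead of the robot, y to its left, z up, the work surface at z = 0. Lengths are in m, angles in rad, forces in N, time in s.
With the tool pointing down it reaches from about 0.375 to 0.975 m from the base axis. Payload 3.8 kg.
Tool frame: the origin (TCP) lies midway between the tips of the shut fingers; the grasp point (between the pads) lies 19 mm behind it; x points along the fingers, y is the direction in which the jaws open and shut, and the axes are right-handed (so a half turn about x gives the same grasp; the last joint's range is limited). The gripper opens to 88 mm and grips with 3 to 60 N. Pads are 18 mm wide; open, the fingers measure 123 mm over their backs; the gripper's body (75 mm by 187 mm) begins 45 mm behind the grasp point.
Start: joints at [1.158, 0.264, 1.604, -0, 1.274, -0.037], TCP at [0.248, 0.628, 0.239] pointing down, gripper open.
Joint ranges: [-2.63, 2.63], [-0.94, 2.18], [0.31, 2.57], [-1.31, 4.45], [0, 2.66], [-2.55, 2.55]. Speed limits (rad/s): [2.57, 2.57, 3.14, 3.14, 3.14, 3.14].

## Interface

Orientations are given as a rotation vector (axis times angle).
In Python, from cell import manip, inverse_kinematics, cams, order gives the robot as it stands. Calls block until the motion is done:
- manip.move_pose(position, orientation): joint-space move of the TCP to a pose.
- manip.move_linear(position, rate=0.15, rot=None): straight line of the TCP; rot=None keeps the orientation; rate is the mean speed in m/s.
- manip.set_joints(angles): joint-space move.
- manip.set_gripper(opening, force=None): finger opening in m; force is the grip in N (None keeps the last); returns when the fingers have stopped.
- manip.dwell(seconds).
- inverse_kinematics(position, orientation): joint angles nearest the present ones, or None.
- manip.state(): the state.
- cams.capture(name): name is "scene" or "top" or "wrist"; returns a dict with "image" (384x512x3 uint8, blue, green, red), "z_map" (384x512 float32, m along the optical axis (not along the pixel's ray), 0 where there is no reading), "intrinsics" (3x3 intrinsics, pixels), "k1" (the pictures are not rectified: a ray, as slopes to the right and down, at radius r is drawn at 1 + k1 r^2 times it, then the intrinsics apply), "position" and "orientation" of the camera in the world; the wrist camera has in their place "T_tool_cam" (4x4, takes a point from camera to tool coordinates, whose origin is the TCP and whose axes are the tool frame's). Camera axes: x right, y down, z forward; pixel columns grow to the right and rows downward; lengths in m; the calibration is good to about 2 mm. A picture is of the moment at which its call begins: read the wrist's pose just before it.
A pose or a line that the arm cannot do raises manip.IKError and nothing moves.
- order.close_job(): hands the job in, once; it reports no verdict.
The state is a dict: "clock": time; "joint_pos": joint angles; "joint_velocities": joint speeds; "tau": joint torques, N m; "tool_pos": TCP position; "tcp_rot": TCP orientation; "contact_force": force on the tool from outside, world axes, zero at the start; "moment": the same for the moment, N m; "gripper_width": finger opening in m.
Only numpy, scipy, OpenCV 4.12 (cv2) and the standard library are available. Lean on these libraries where they do the work, as an engineer would, in place of code of your own. Each camera call takes 0.05 s, during which the arm holds its last target.

## Working session

There is one attempt and no reset: what is moved stays moved. The work goes in short steps, each a Python script; the robot and the scene stay as the last script left them, time stands still between calls to the robot, and variables do not carry over. Pictures are saved under pics/ and viewed, and the job is handed in when it is done.

```bash
ls; mkdir -p pics
cat > h.py <<'E'
import numpy as np, cv2
from scipy.spatial.transform import Rotation as R
from cell import manip, inverse_kinematics, cams, order
def cap(name,fn=None):
    s=manip.state(); d=cams.capture(name)
    if name=='wrist':
        T=np.eye(4);T[:3,:3]=R.from_rotvec(s['tcp_rot']).as_matrix();T[:3,3]=s['tool_pos'];d['T']=T@np.array(d['T_tool_cam'])
    else:
        T=np.eye(4);o=np.array(d['orientation'])
        T[:3,:3]=o if o.shape==(3,3) else R.from_rotvec(o).as_matrix()
        T[:3,3]=d['position'];d['T']=T
    if fn:
        cv2.imwrite('pics/'+fn+'.png',d['image'])
        np.savez('pics/'+fn+'.npz',**{k:d[k] for k in('image','z_map','intrinsics','k1','T')})
    return d
def load(fn): return dict(np.load('pics/'+fn+'.npz'))
def rays(d,uv):
    uv=np.array(uv,float).reshape(-1,1,2);k=float(d['k1'])
    p=cv2.undistortPoints(uv,np.array(d['intrinsics'],float),np.array([k,0,0,0,0.]))[:,0]
    return np.c_[p,np.ones(len(p))]
def onz(d,uv,z):
    r=rays(d,uv)@d['T'][:3,:3].T;c=d['T'][:3,3]
    return c+r*((z-c[2])/r[:,2])[:,None]
def cloud(d):
    h,w=d['z_map'].shape;u,v=np.meshgrid(np.arange(w),np.arange(h))
    r=rays(d,np.c_[u.ravel(),v.ravel()])*d['z_map'].reshape(-1,1)
    p=r@d['T'][:3,:3].T+d['T'][:3,3]
    return p.reshape(h,w,3)
def proj(d,P):
    Ti=np.linalg.inv(d['T']);rv=cv2.Rodrigues(Ti[:3,:3])[0]
    return cv2.projectPoints(np.array(P,float).reshape(-1,1,3),rv,Ti[:3,3],np.array(d['intrinsics'],float),np.array([float(d['k1']),0,0,0,0.]))[0][:,0]
def big(d,fn,x0,y0,x1,y1,s):
    cv2.imwrite('pics/'+fn+'.png',cv2.resize(d['image'][y0:y1,x0:x1],None,fx=s,fy=s,interpolation=cv2.INTER_CUBIC))
E
python3 - <<'E'
from h import *
for n in('scene','top','wrist'):
    d=cap(n,n+'0');print(n,d['T'].round(3).tolist(),np.array(d['intrinsics']).tolist(),d['k1'])
s=manip.state();print(s)
E
```

```text
pics
scene [[-0.6, 0.66, -0.453, 0.994], [0.8, 0.485, -0.353, 0.34], [-0.013, -0.574, -0.819, 0.856], [0.0, 0.0, 0.0, 1.0]] [[384.17905768429483, 0.0, 254.77149220828701], [0.0, 384.17905768429483, 187.17535585209524], [0.0, 0.0, 1.0]] -0.11474086980765512
top [[-0.022, -0.988, 0.151, 0.409], [-1.0, 0.022, -0.001, -0.011], [-0.002, -0.151, -0.988, 1.129], [0.0, 0.0, 0.0, 1.0]] [[378.6281379467223, 0.0, 253.8814958919591], [0.0, 378.6281379467223, 193.00358629004242], [0.0, 0.0, 1.0]] -0.09786253516294184
wrist [[0.367, 0.885, 0.287, 0.174], [0.93, -0.348, -0.116, 0.657], [-0.003, 0.31, -0.951, 0.383], [0.0, 0.0, 0.0, 1.0]] [[266.37755861381703, 0.0, 257.58219998923175], [0.0, 266.37755861381703, 191.67984599609335], [0.0, 0.0, 1.0]] -0.059540377155515134
{'clock': 0.15, 'joint_pos': array([ 1.15809239e+00,  2.64571891e-01,  1.60503055e+00,  3.13004372e-06,
        1.27372268e+00, -3.69142351e-02]), 'joint_velocities': array([ 1.41368983e-03, -3.73756113e-03, -4.11726583e-03, -5.26501204e-05,
       -1.14307148e-03, -1.00290700e-03]), 'tau': array([ 7.49563806e-04, -5.02850997e+01, -3.57467079e+01,  7.29835639e-02,
        2.49852258e-02, -8.04096953e-05]), 'tool_pos': array([0.24752089, 0.62739387, 0.23769563]), 'tcp_rot': array([ 0.29351426,  1.55100387, -0.29617907]), 'contact_force': array([-0.17096907, -0.91716762,  0.51253049]), 'moment': array([-0.04115836,  0.00698489,  0.04698257]), 'gripper_width': 0.08811627526768732}
```

View pics/scene0.png

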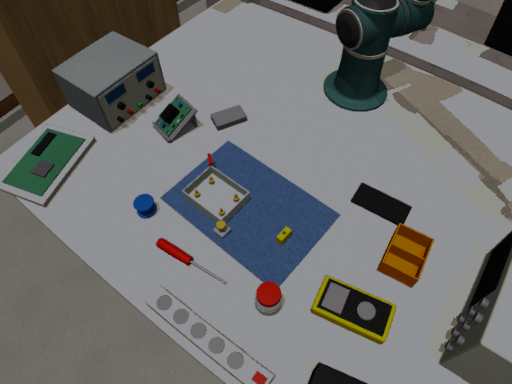

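View pics/top0.png

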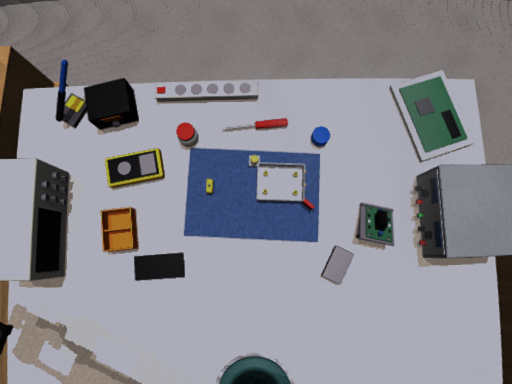

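Run:
```python
from h import *
d=load('top0');big(d,'t1',100,60,420,300,2.5)
```

```text
(no output)
```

View pics/t1.png

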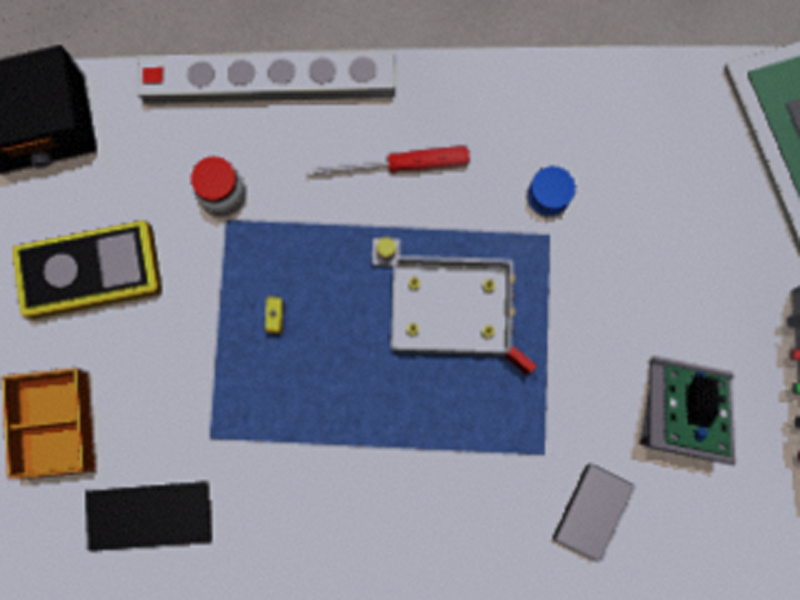

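The scene image shows the chassis around (215,195) on the blue mat, with the stop at (284,236) and the board rest at (175,118). In the top image the bolt is near (254,159), the stop near (210,186), the tab near (308,205) and the rest near (377,224).

Run:
```python
from h import *
d=load('top0');s=load('scene0')
big(d,'t2',235,145,325,215,8);big(d,'t3',345,195,405,250,10);big(s,'s2',145,140,345,260,4);big(s,'s3',145,85,205,145,10)
for n in(d,s):
    c=cloud(n); print(np.nanmedian(c[...,2][n['z_map']>0]))
c=cloud(d)
for u,v in((254,159),(209,186),(230,220),(378,222),(360,220),(395,225),(376,235),(376,210)):print(u,v,c[v,u].round(4))
```

```text
-0.000640810724396923
0.0005025709724915117
254 159 [ 0.6777 -0.015   0.0394]
209 186 [0.601  0.1191 0.0324]
230 220 [5.022e-01 6.050e-02 3.000e-04]
378 222 [ 0.4807 -0.3607  0.0715]
360 220 [ 0.49   -0.318   0.0411]
395 225 [ 0.4748 -0.4343  0.0051]
376 235 [ 0.4448 -0.3566  0.0591]
376 210 [ 0.5198 -0.3736  0.0216]
```

View pics/t2.png

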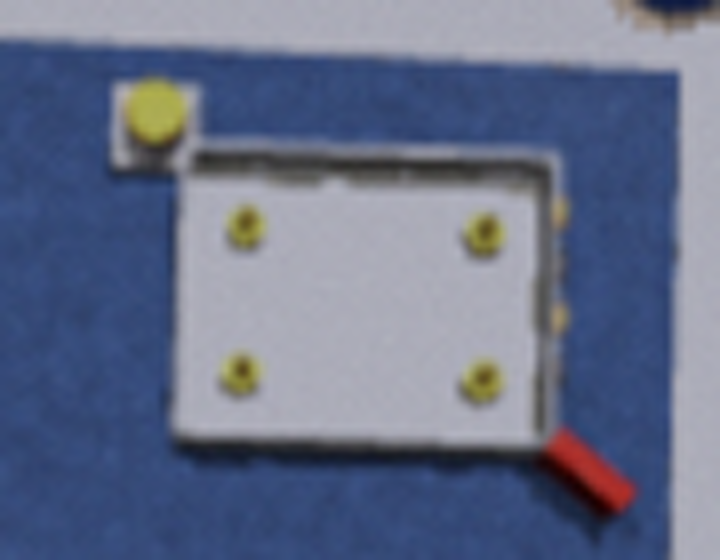

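View pics/s2.png

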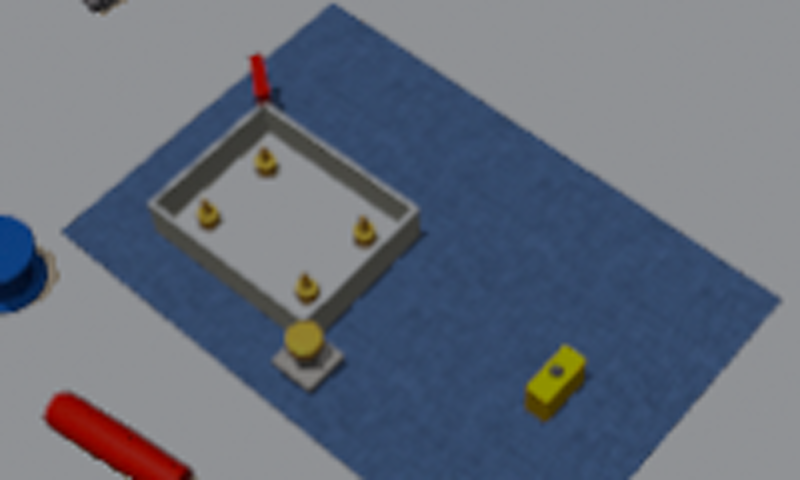

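View pics/t3.png

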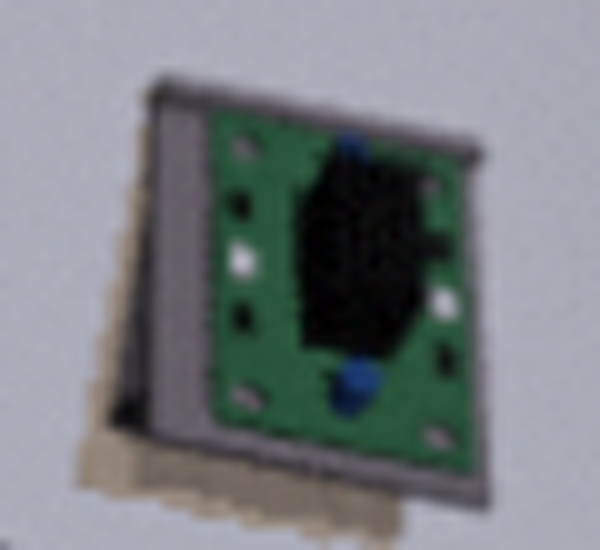

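View pics/s3.png

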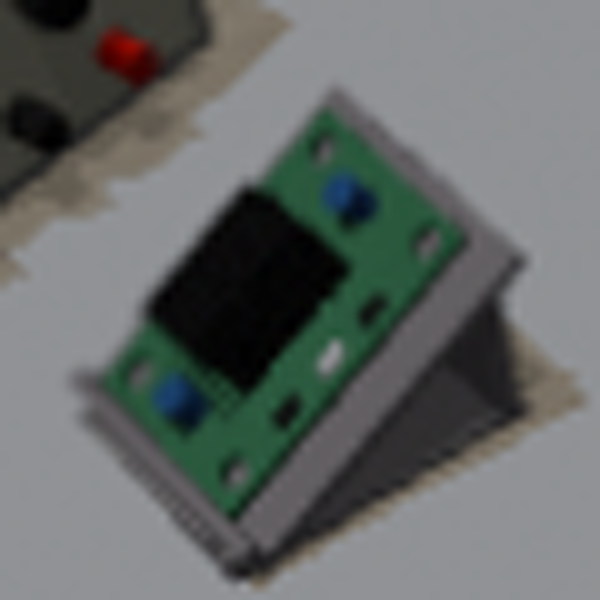

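```bash
cat > fit.py <<'E'
from h import *
from scipy.optimize import least_squares
d=load('top0');s=load('scene0')
def px(u,x0,y0,k): u=np.array(u,float);return (u+.5)/k-.5+[x0,y0]
# chassis pins (chassis frame), image order
t=px([(246,222),(486,232),(240,370),(484,378)],235,145,8)
print('tips top',onz(d,t,.032).round(4).tolist())
ss=px([(264,150),(206,204),(364,219),(307,277)],145,140,4)
print('tips scene',onz(s,ss,.032).round(4).tolist())
print('bolt',onz(d,px([(157,112)],235,145,8),.04).round(4),onz(s,px([(304,335)],145,140,4),.04).round(4))
print('tab', onz(d,px([(592,470)],235,145,8),.046).round(4),onz(s,px([(260,77)],145,140,4),.046).round(4))
print('stop',onz(d,px([(274,312)],100,60,2.5),.03).round(4),onz(s,px([(556,373)],145,140,4),.03).round(4))
# board fit
X=np.array([[45,28,4],[45,-28,4],[-45,28,4],[-45,-28,4],[55,38,4],[55,-38,4],[-55,38,4],[-55,-38,4]])/1000
# +x = high end (toward robot, image down in top)
# top: looking from above with x down(image), y -> image right? z up: x=world -x, y=world -y (image right)
ut=px([(440,437),(247,397),(430,184),(246,146),(470,470),(213,424),(462,152),(213,108)],345,195,10)
# scene: high end up-right
us=px([(322,149),(428,240),(141,373),(236,473),(330,106),(466,241),(100,383),(230,516)],145,85,10)
def P(p): return X@R.from_rotvec(p[3:]).as_matrix().T+p[:3]
f=lambda p:np.r_[(proj(d,P(p))-ut).ravel(),(proj(s,P(p))-us).ravel()]
R0=R.from_euler('z',np.pi)*R.from_euler('y',-30,degrees=True)
p0=np.r_[.47,-.36,.04,R0.as_rotvec()]
r=least_squares(f,p0,loss='soft_l1');p=r.x
M=R.from_rotvec(p[3:]).as_matrix()
print('board',p[:3].round(4));print(M.round(3));print('heading',np.degrees(np.arctan2(M[1,0],M[0,0])),'tilt',np.degrees(np.arccos(M[2,2])));print(f(p).reshape(-1,2).round(1).tolist())
E
python3 fit.py
```

```text
tips top [[0.6384, -0.0476, 0.032], [0.6327, -0.1362, 0.032], [0.5831, -0.0439, 0.032], [0.5782, -0.1334, 0.032]]
tips scene [[0.5817, -0.1296, 0.032], [0.6377, -0.1317, 0.032], [0.5856, -0.0409, 0.032], [0.6415, -0.0425, 0.032]]
bolt [[ 0.6789 -0.0156  0.04  ]] [[ 0.6781 -0.0136  0.04  ]]
tab [[ 0.5416 -0.1696  0.046 ]] [[ 0.5432 -0.1643  0.046 ]]
stop [[0.6059 0.1185 0.03  ]] [[0.6038 0.1221 0.03  ]]
board [ 0.4767 -0.3712  0.037 ]
[[-0.852 -0.22   0.475]
 [ 0.195 -0.975 -0.102]
 [ 0.486  0.006  0.874]]
heading 167.10391510181105 tilt 29.09428405639853
[[-0.4, 0.1], [-0.2, 0.3], [-0.4, -0.1], [-0.3, 0.0], [0.2, 0.5], [-0.3, -0.1], [-0.5, 1.0], [-0.3, 0.5], [-0.1, -0.1], [-0.4, 0.4], [-0.8, -0.1], [-0.6, -0.0], [-0.6, 0.1], [-0.1, -0.5], [-0.5, -0.3], [-0.3, 0.0]]
```

```bash
cat >> h.py <<'E'
def down(phi):
    """tool x down, jaw axis y at world angle phi"""
    x=np.array([0,0,-1.]);y=np.array([np.cos(phi),np.sin(phi),0]);return R.from_matrix(np.c_[x,y,np.cross(x,y)]).as_rotvec()
BOLT=np.array([.6785,-.0146])
def pusher(th,d,z,rad=.212):
    a=th+np.arctan2(129,-162);e=np.array([np.cos(a),np.sin(a)]);cw=np.array([e[1],-e[0]])
    return np.r_[BOLT+rad*e-d*cw,z],a
E
python3 - <<'E'
from h import *
s=manip.state()
M=R.from_rotvec(s['tcp_rot']).as_matrix();print(M.round(2),np.degrees(np.arctan2(M[1,1],M[0,1])))
for off in(0,np.pi):
  for th in(86,60,40,20,0,-5):
    p,a=pusher(np.radians(th),.014,.012)
    q=inverse_kinematics(p,down(a+off));print(off,th,p.round(3),None if q is None else np.round(q,2))
E
```

```text
[[-0.    0.37  0.93]
 [-0.    0.93 -0.37]
 [-1.   -0.   -0.  ]] 68.46878672452391
0 86 [ 0.546 -0.18   0.012] [-0.36  0.32  2.   -0.    0.82  1.95]
0 60 [ 0.486 -0.105  0.012] [-0.26  0.19  2.16  0.    0.78  2.5 ]
0 40 [ 0.467 -0.034  0.012] None
0 20 [0.473 0.04  0.012] None
0 0 [0.504 0.107 0.012] [ 0.16  0.22  2.13 -0.    0.79 -2.31]
0 -5 [0.515 0.121 0.012] [ 0.18  0.25  2.1  -0.    0.8  -2.2 ]
3.141592653589793 86 [ 0.546 -0.18   0.012] [-0.36  0.32  2.   -0.    0.82 -1.19]
3.141592653589793 60 [ 0.486 -0.105  0.012] [-0.26  0.19  2.16 -0.    0.78 -0.64]
3.141592653589793 40 [ 0.467 -0.034  0.012] [-0.13  0.14  2.23  0.    0.77 -0.15]
3.141592653589793 20 [0.473 0.04  0.012] [ 0.03  0.15  2.21 -0.    0.78  0.35]
3.141592653589793 0 [0.504 0.107 0.012] [ 0.16  0.22  2.13 -0.    0.79  0.83]
3.141592653589793 -5 [0.515 0.121 0.012] [ 0.18  0.25  2.1  -0.    0.8   0.94]
```

Run:
```python
from h import *
manip.set_gripper(0.0,20)
p,a=pusher(np.radians(86),.024,.16);manip.move_pose(p,down(a+np.pi))
d=cap('wrist','w1');s=manip.state();print(s['clock'],s['tool_pos'],s['contact_force'],s['gripper_width'])
d=cap('wrist');cv2.imwrite('pics/w1b.png',cv2.resize(d['image'],(768,576)))
```

```text
4.5583 [ 0.5532113  -0.18639617  0.1600682 ] [ 1.14961404 -0.05858399  0.29270776] 0.0001581791890928598
```

View pics/w1b.png

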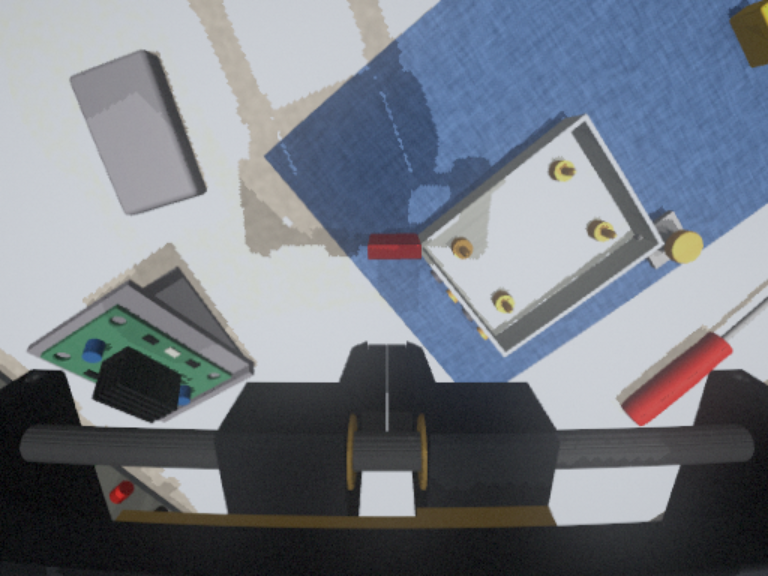

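The wrist picture shows the tab at (395,245), the bolt at (685,245), the pins at (562,170), (600,230), (460,247) and (503,302), and the fingers at (388,345). Everything is as expected. I'll check the numbers, then push.

```bash
python3 - <<'E'
from h import *
d=load('w1')
g=lambda u,z:onz(d,(np.array(u,float)+.5)/1.5-.5,z).round(4)
print('bolt',g([(686,245)],.04));print('tab',g([(395,240)],.046));print('pins',g([(566,171),(607,233),(461,247),(507,304)],.032).tolist())
P=g([(566,171),(607,233),(461,247),(507,304)],.032)[:,:2];print(P.mean(0))
E
python3 - <<'E'
from h import *
import sys
def go(th,d,z,rate): 
    p,a=pusher(np.radians(th),d,z);manip.move_linear(p,rate=rate,rot=down(a+np.pi))
go(86,.024,.012,.15)
f0=manip.state()['contact_force'];print('base',f0.round(2))
go(86,.015,.012,.05)
for th in (75,64,53,42,31,20,10,3):
    go(th,.014,.012,.1);s=manip.state();print(th,s['clock'],(s['contact_force']-f0).round(1))
    if np.linalg.norm(s['contact_force']-f0)>25: break
np.save('f0.npy',f0)
cap('wrist','w2')
E
```

```text
bolt [[ 0.6765 -0.0151  0.04  ]]
tab [[ 0.5364 -0.1631  0.046 ]]
pins [[0.5807, -0.0489, 0.032], [0.6349, -0.0512, 0.032], [0.5734, -0.134, 0.032], [0.6292, -0.1359, 0.032]]
[ 0.60455 -0.0925 ]
base [ 0.02  0.3  -0.3 ]
75 6.6417 [-0.4 -0.2  0.5]
64 7.2 [-0.3 -1.   0.8]
53 7.7583 [-0.6 -1.2  1. ]
42 8.3167 [ 0.  -0.1 -0.2]
31 8.875 [-1.1  0.2  0.8]
20 9.4333 [-0.1  0.   0.4]
10 9.95 [-0.6 -0.1  1.3]
3 10.3583 [ 0.9 -0.5  0.4]
```

View pics/w2.png

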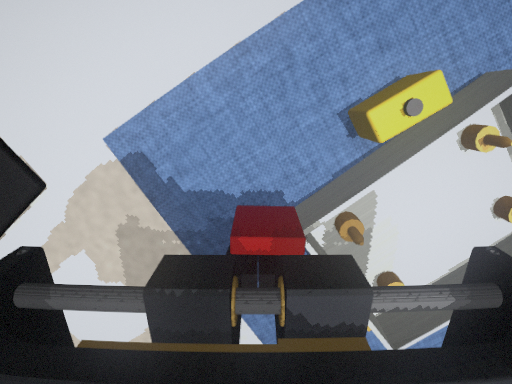

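The tab is moving with the fingers, and the tray side is a few degrees short of the yellow stop at (415,105). I'll go on in small steps while watching the force.

Run:
```python
from h import *
f0=np.load('f0.npy')
for th in np.arange(2,-12,-.7):
    p,a=pusher(np.radians(th),.014,.012);manip.move_linear(p,rate=.05,rot=down(a+np.pi))
    s=manip.state();cw=np.array([np.sin(a),-np.cos(a)]);f=s['contact_force']-f0
    print(round(th,1),round(s['clock'],2),f.round(1),'tang',round(-f[:2]@cw,1))
    if -f[:2]@cw>12: break
cap('wrist','w3');manip.dwell(.2);print(manip.state()['contact_force']-f0)
```

```text
2.0 10.66 [-0.4 -2.2 -0.5] tang 2.0
1.3 10.91 [-1.4 -2.6  1.2] tang 2.9
0.6 11.16 [-0.6 -1.7  1.1] tang 1.7
-0.1 11.41 [-0.8 -0.9  0.2] tang 1.2
-0.8 11.66 [-1.3 -1.  -0.6] tang 1.6
-1.5 11.91 [-1.7 -0.5  1.4] tang 1.4
-2.2 12.16 [-1.2 -1.2  0.9] tang 1.7
-2.9 12.41 [-0.9 -1.1  0.1] tang 1.5
-3.6 12.66 [-1.1 -1.2 -0.2] tang 1.7
-4.3 12.91 [-1.1 -1.6  2.2] tang 1.9
-5.0 13.16 [-5.3 -8.7  7.6] tang 10.0
-5.7 13.41 [-11.4 -17.   14.7] tang 20.1
[-11.51634774 -16.98910027  13.45299749]
```

View pics/w3.png

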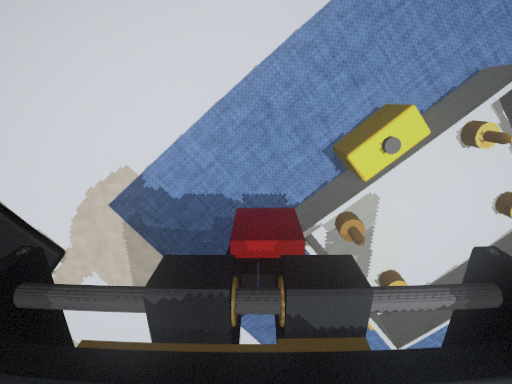

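Run:
```python
from h import *
f0=np.load('f0.npy')
p,a=pusher(np.radians(-5.2),.034,.012);manip.move_linear(p,rate=.1)
print(manip.state()['contact_force']-f0)
p[2]=.18;manip.move_linear(p,rate=.25);manip.dwell(.15)
d=cap('wrist','w4');cv2.imwrite('pics/w4b.png',cv2.resize(d['image'],(768,576)))
d=cap('top','t4');cap('scene','s4')
big(d,'t4b',185,140,285,215,8)
print(manip.state()['clock'])
```

```text
[-0.22519467 -0.64174147 -0.37541425]
15.15
```

View pics/w4b.png

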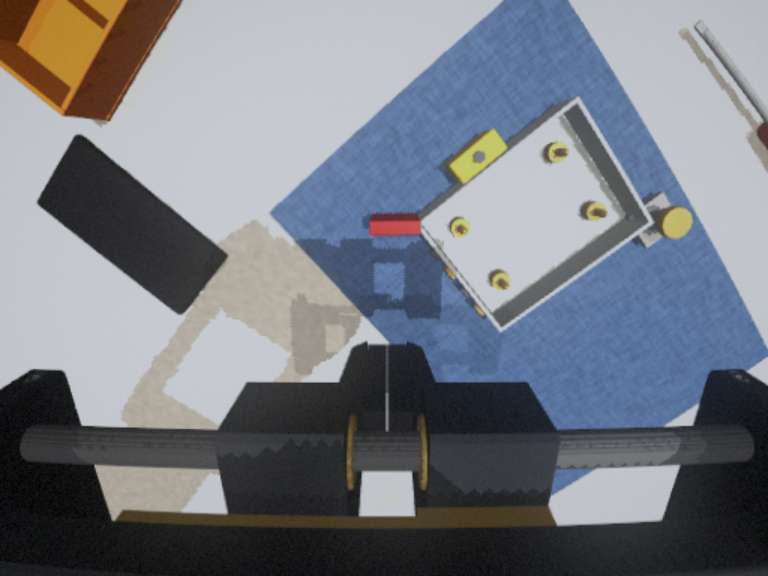

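View pics/t4b.png

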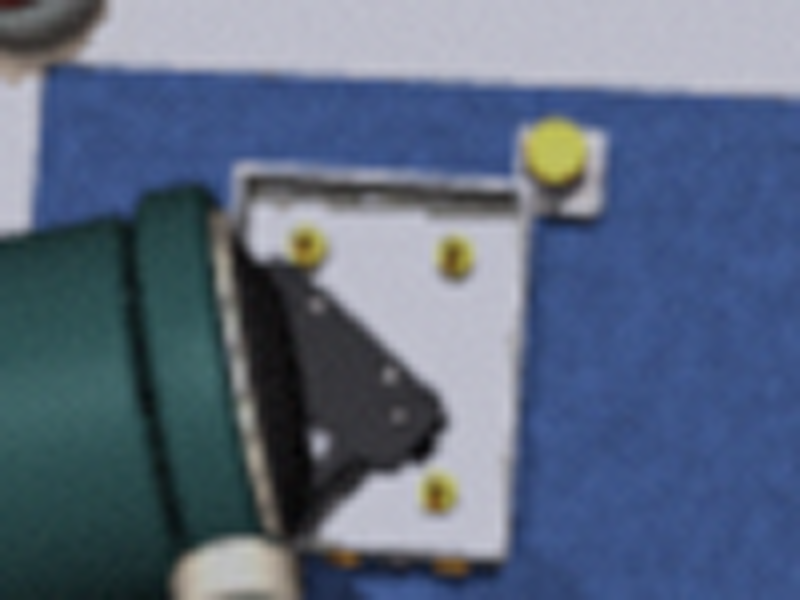

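Run:
```python
from h import *
d=load('top0');c=cloud(d);s=load('scene0');cs=cloud(s)
for cc in(c,cs):
    P=cc.reshape(-1,3)
    m=(P[:,1]<-.42)&(P[:,1]>-.8)&(P[:,0]>.3)&(P[:,0]<.72)&(P[:,2]>.03)&(P[:,2]<.3)
    Q=P[m];print(len(Q),Q[:,2].max(),'ymax by x:',[(round(x,2),round(np.percentile(Q[abs(Q[:,0]-x)<.02][:,1],99),3),round(np.percentile(Q[abs(Q[:,0]-x)<.02][:,2],95),3)) for x in np.arange(.36,.66,.04) if (abs(Q[:,0]-x)<.02).sum()>5])
b=np.array([.4767,-.3712,.037]);M=np.array([[-.852,-.22,.475],[.195,-.975,-.102],[.486,.006,.874]])
# grid: nominal tilt 30
hd=np.radians(167.1);M=(R.from_euler('z',hd)*R.from_euler('y',-30,degrees=True)).as_matrix();print(M.round(3))
for sg in(1,-1):
    T=np.c_[-M[:,2],sg*M[:,1],np.cross(-M[:,2],sg*M[:,1])]
    for h in(.008,.06,.12,.18):
        q=inverse_kinematics(b+M[:,2]*h,R.from_matrix(T).as_rotvec());print(sg,h,(b+M[:,2]*h).round(3),None if q is None else np.round(q,2))
for tilt in (0,15):
  M2=(R.from_euler('z',hd)*R.from_euler('y',-tilt,degrees=True)).as_matrix()
  for sg in(1,-1):
    T=np.c_[-M2[:,2],sg*M2[:,1],np.cross(-M2[:,2],sg*M2[:,1])]
    q=inverse_kinematics(b+M[:,2]*.03,R.from_matrix(T).as_rotvec());print('tilt',tilt,sg,None if q is None else np.round(q,2))
for ph in(85,-95):
    for z in(.024,.15):print('place',ph,inverse_kinematics([.604,.057,z],down(np.radians(ph))))
```

```text
8336 0.16210704310789614 ymax by x: [(np.float64(0.36), np.float64(-0.509), np.float64(0.157)), (np.float64(0.4), np.float64(-0.506), np.float64(0.157)), (np.float64(0.44), np.float64(-0.494), np.float64(0.157)), (np.float64(0.48), np.float64(-0.499), np.float64(0.157)), (np.float64(0.52), np.float64(-0.497), np.float64(0.158)), (np.float64(0.56), np.float64(-0.494), np.float64(0.158)), (np.float64(0.6), np.float64(-0.506), np.float64(0.158)), (np.float64(0.64), np.float64(-0.51), np.float64(0.156))]
6657 0.1603530991870259 ymax by x: [(np.float64(0.36), np.float64(-0.508), np.float64(0.156)), (np.float64(0.4), np.float64(-0.502), np.float64(0.157)), (np.float64(0.44), np.float64(-0.491), np.float64(0.156)), (np.float64(0.48), np.float64(-0.494), np.float64(0.156)), (np.float64(0.52), np.float64(-0.494), np.float64(0.156)), (np.float64(0.56), np.float64(-0.492), np.float64(0.156)), (np.float64(0.6), np.float64(-0.499), np.float64(0.156)), (np.float64(0.64), np.float64(-0.508), np.float64(0.153))]
[[-0.844 -0.223  0.487]
 [ 0.193 -0.975 -0.112]
 [ 0.5    0.     0.866]]
1 0.008 [ 0.481
[... 460 characters left out ...]
1.89]
-1 0.18 [ 0.564 -0.391  0.193] [-0.56  0.64  1.23 -0.17  1.76 -1.9 ]
tilt 0 1 [-0.69  0.32  1.88  0.    0.94  1.1 ]
tilt 0 -1 [-0.69  0.32  1.88  0.    0.94 -2.04]
tilt 15 1 [-0.63  0.47  1.7  -0.11  1.22  1.21]
tilt 15 -1 [-0.63  0.47  1.7  -0.11  1.22 -1.93]
place 85 [ 5.30378557e-02  3.51141950e-01  1.92535412e+00 -4.44089210e-16
  8.65096587e-01 -1.43049201e+00]
place 85 [ 5.30378557e-02  2.05774366e-01  1.84506822e+00 -4.44089210e-16
  1.09075007e+00 -1.43049201e+00]
place -95 [ 5.30378557e-02  3.51141950e-01  1.92535412e+00 -4.44089210e-16
  8.65096587e-01  1.71110065e+00]
place -95 [ 5.30378557e-02  2.05774366e-01  1.84506822e+00 -4.44089210e-16
  1.09075007e+00  1.71110065e+00]
```

The tray's long side at w4b (500,150) lies against the stop, and the force came up sharply at about -5 deg. Next I'll go to the board and look from a tilted hover.

```bash
cat >> h.py <<'E'
B0=np.array([.4767,-.3712,.037]);
def brdM(hd,t): return (R.from_euler('z',hd,degrees=True)*R.from_euler('y',-t,degrees=True)).as_matrix()
def toolrot(M): return R.from_matrix(np.c_[-M[:,2],M[:,1],np.cross(-M[:,2],M[:,1])]).as_rotvec()
E
python3 - <<'E'
from h import *
M=brdM(167.1,30)
manip.move_pose(B0+M[:,2]*.008+[0,0.006,.11],toolrot(M));manip.set_gripper(.05,20)
manip.dwell(.1)
d=cap('wrist','w5');s=manip.state();print(s['clock'],s['tool_pos'],s['contact_force'],s['gripper_width'])
cv2.imwrite('pics/w5b.png',cv2.resize(d['image'],(768,576)))
d=load('w4');big(d,'w4c',270,55,450,190,4)
E
```

```text
17.8917 [ 0.48057504 -0.36612199  0.1539049 ] [0.43066938 0.10069842 0.57891511] 0.049805961557773795
```

View pics/w5b.png

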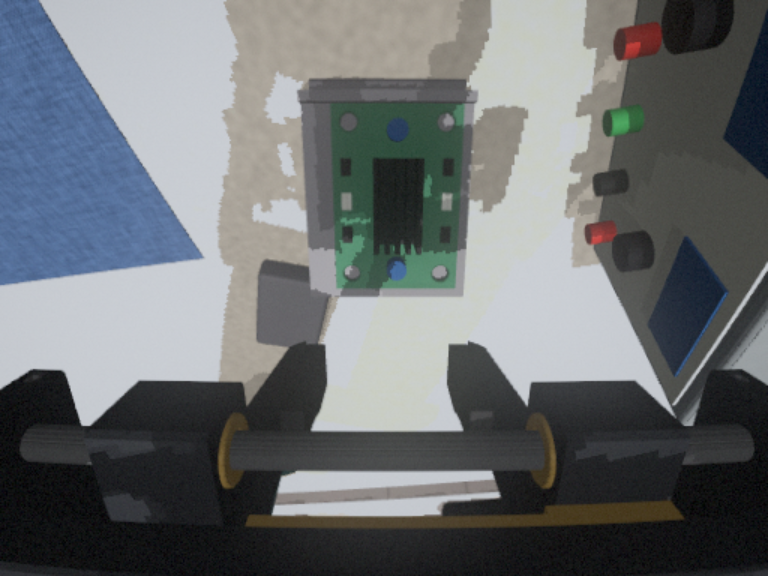

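View pics/w4c.png

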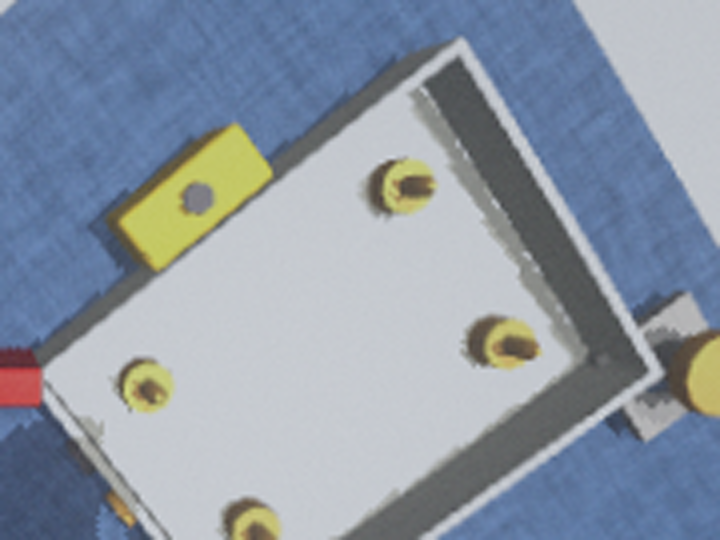

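Run:
```python
from h import *
from scipy.optimize import least_squares
def px(u,x0,y0,k): u=np.array(u,float);return (u+.5)/k-.5+[x0,y0]
d=load('w5')
big(d,'w5c',195,45,320,205,4.5/1.3)
X=np.array([[45,28,4],[45,-28,4],[-45,28,4],[-45,-28,4],[55,38,4],[55,-38,4],[-55,38,4],[-55,-38,4]])/1000
u=px([(440,272),(352,272),(446,121),(348,121),(461,289),(334,289),(466,102),(331,102)],0,0,1.5)
M=brdM(167.1,30)
def P(p): return X@(R.from_rotvec(p[3:])).as_matrix().T+p[:3]
f=lambda p:(proj(d,P(p))-u).ravel()
r=least_squares(f,np.r_[B0,R.from_matrix(M).as_rotvec()],loss='soft_l1');p=r.x;m=R.from_rotvec(p[3:]).as_matrix()
print('board6',p[:3].round(4),'hd',np.degrees(np.arctan2(m[1,0],m[0,0])),'tilt',np.degrees(np.arccos(m[2,2])),f(p).reshape(-1,2).round(1).tolist())
# 3dof+z known tilt
g=lambda q:(proj(d,X@brdM(q[3],30).T+q[:3])-u).ravel()
r=least_squares(g,np.r_[B0,167.],loss='soft_l1',x_scale=[.01,.01,.01,1]);print('board4',r.x.round(4),g(r.x).reshape(-1,2).round(1).tolist())
d=load('w4')
C=np.array([[-35,93,16],[-35,37,16],[-125,93,16],[-125,37,16],[-35,93,32],[-35,37,32],[-125,93,32],[-125,37,32],[-10,120,34],[-10,10,34],[-150,120,34]])/1000
uc=px([(402,186),(500,343),(146,386),(250,525),(428,184),(533,347),(154,394),(267,528),(463,40),(662,374),(42,373)],270,55,4)
h=lambda q:(proj(d,C@R.from_euler('z',q[2],degrees=True).as_matrix().T+[q[0],q[1],0])-uc).ravel()
r=least_squares(h,[.6785,-.0146,-5],loss='soft_l1',x_scale=[.01,.01,1]);print('chassis',r.x.round(4),h(r.x).reshape(-1,2).round(1).tolist())
print('seat',(R.from_euler('z',r.x[2],degrees=True).as_matrix()@[-.08,.065,0])[:2]+r.x[:2])
# top-camera estimate
t=load('t4')
C2=np.array([[-35,93,32],[-35,37,32],[-125,37,32],[-10,120,34],[-10,10,34],[-150,10,34]])/1000
u2=px([(303,244),(457,252),(437,491),(240,165),(525,185),(505,557)],185,140,8)
h2=lambda q:(proj(t,C2@R.from_euler('z',q[2],degrees=True).as_matrix().T+[q[0],q[1],0])-u2).ravel()
r=least_squares(h2,[.6785,-.0146,-5],loss='soft_l1',x_scale=[.01,.01,1]);print('chassis top',r.x.round(4),h2(r.x).reshape(-1,2).round(1).tolist())
```

```text
board6 [ 0.4789 -0.3724  0.0375] hd 166.95764914801322 tilt 33.42536636725862 [[0.8, 1.0], [-0.3, 0.7], [0.2, -0.4], [0.5, -0.5], [-3.1, 0.0], [1.4, -0.4], [-1.1, 0.0], [-0.0, -0.0]]
board4 [ 4.788000e-01 -3.723000e-01  3.800000e-02  1.669718e+02] [[0.4, 0.8], [-0.1, 0.8], [0.7, -0.1], [0.2, -0.3], [-3.6, -0.4], [1.8, -0.5], [-0.4, 0.2], [-0.7, -0.2]]
chassis [ 0.6771 -0.0147 -5.5116] [[1.1, -0.7], [1.6, 0.1], [-0.6, -0.5], [0.2, 0.9], [0.7, -0.3], [0.4, 1.0], [-0.2, -0.1], [-0.4, 4.3], [-0.4, -2.1], [-0.3, -0.1], [-5.1, 0.4]]
seat [0.60374737 0.05770879]
chassis top [ 0.6767 -0.0167 -4.9646] [[0.0, -0.6], [-0.4, -0.4], [-0.0, -0.2], [-0.5, 0.4], [0.8, 0.2], [0.1, 0.6]]
```

View pics/w5c.png

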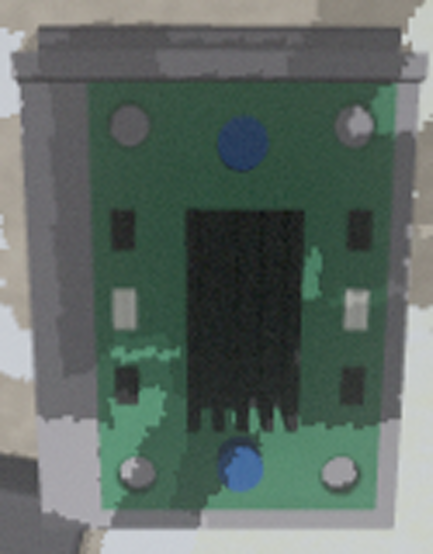

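Run:
```python
from h import *
b=np.array([.4785,-.372,.0375]);M=brdM(167,30)
t=b+M[:,2]*.010
s=manip.state();manip.move_linear(t+[0,0,.04],rate=.2,rot=toolrot(M))
manip.move_linear(t,rate=.08)
s=manip.state();print(s['tool_pos'],t,s['contact_force'].round(2))
manip.set_gripper(.0,30);s=manip.state();print(s['gripper_width'],s['contact_force'].round(2),s['clock'])
if s['gripper_width']>.02:
    manip.move_linear(t+[0,0,.03],rate=.1);manip.move_linear(t+[0,0,.14],rate=.25)
    manip.dwell(.1)
    s=manip.state();print(s['gripper_width'],s['contact_force'].round(2),s['clock'])
d=cap('wrist','w6');cv2.imwrite('pics/w6b.png',cv2.resize(d['image'],(768,576)))
```

```text
[ 0.48311595 -0.3730059   0.04577761] [ 0.48337185 -0.37312476  0.04616025] [ 0.09 -0.02  0.1 ]
0.02578268103042653 [1.01 0.02 1.45] 19.5167
0.025765554144444633 [-0.42  0.22 -1.18] 20.6583
```

View pics/w6b.png

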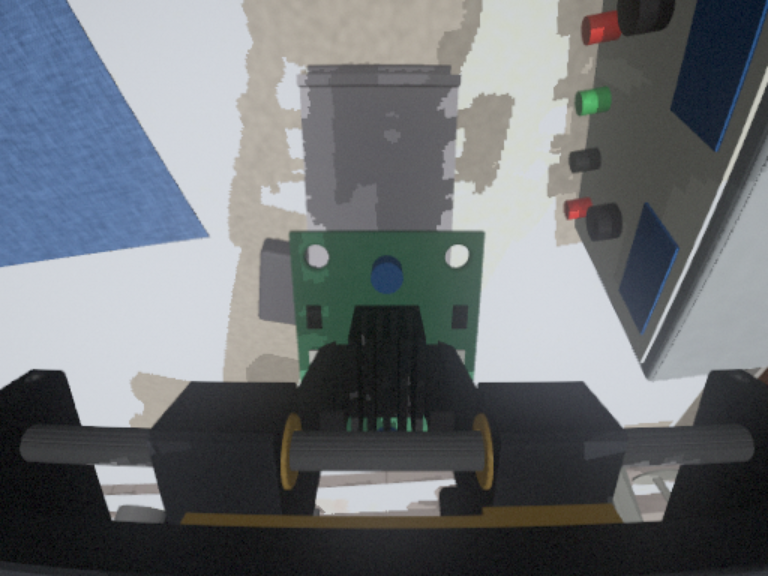

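The board is held: width is 25.8 mm, and the far holes show at (317,256) and (457,256). Now I'll hover level just short of the chassis to measure the pins with the same camera in the same orientation.

Run:
```python
from h import *
hd=175.0  # board x heading = chassis -x
M=brdM(hd,0)
manip.move_pose([.475,.069,.17],toolrot(M));manip.dwell(.2)
d=cap('wrist','w7');s=manip.state();print(s['clock'],s['gripper_width'],s['tool_pos'])
cv2.imwrite('pics/w7b.png',cv2.resize(d['image'],(768,576)))
big(d,'w7c',150,20,350,170,4);big(d,'w7d',180,140,340,210,5)
```

```text
22.5917 0.025603787977456997 [0.47545622 0.06837586 0.16991849]
```

View pics/w7b.png

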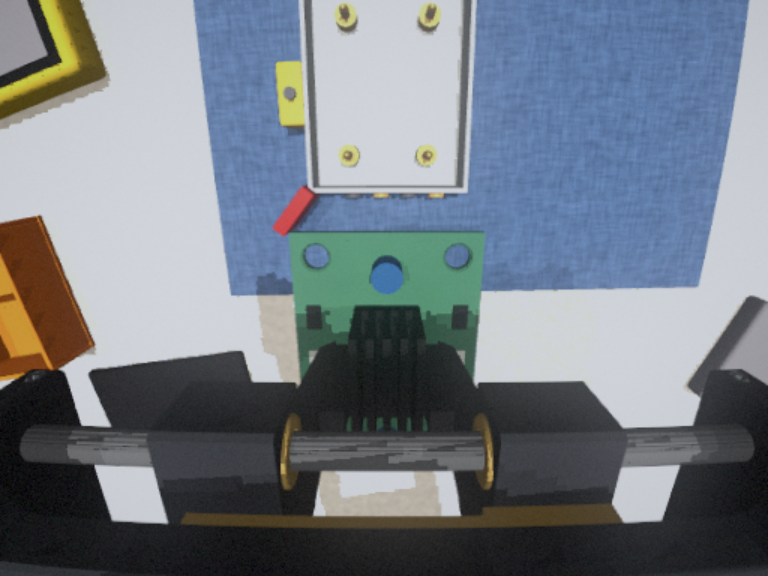

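View pics/w7c.png

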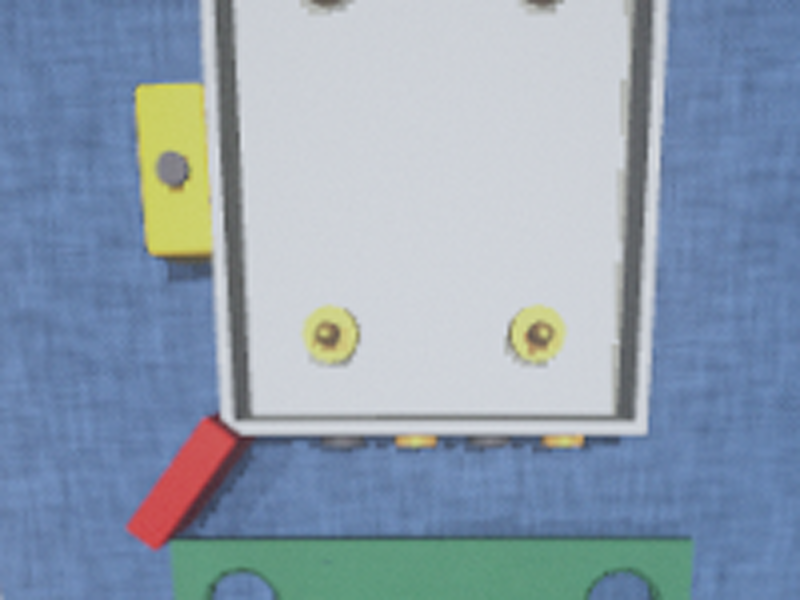

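View pics/w7d.png

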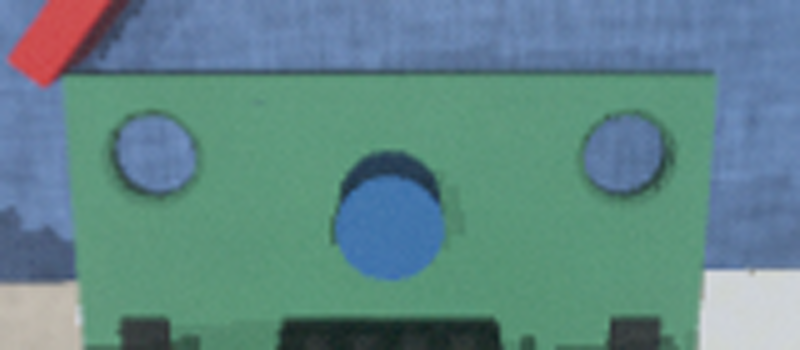

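Run:
```python
from h import *
big(load('w7'),'w7e',215,0,305,25,8)
```

```text
(no output)
```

View pics/w7e.png

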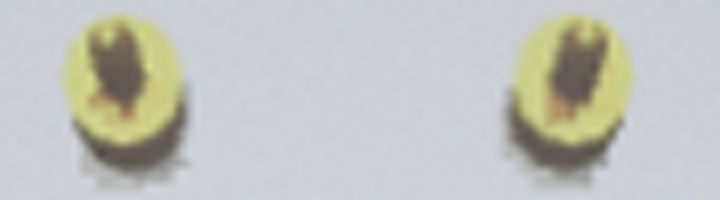

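```bash
cat > fit7.py <<'E'
from h import *
from scipy.optimize import least_squares
def px(u,x0,y0,k): u=np.array(u,float);return (u+.5)/k-.5+[x0,y0]
d=load('w7')
s=dict(pos=np.array([0.47545622,0.06837586,0.16991849]))
C=np.array([[-125,93,16],[-125,37,16],[-125,93,32],[-125,37,32],[-35,93,16],[-35,37,16],[-35,93,32],[-35,37,32],[-150,10,34]])/1000
u=np.r_[px([(331,335),(537,334),(329,334),(540,333)],150,20,4),px([(122,80),(574,80),(103,38),(592,38)],215,0,8),px([(648,436)],150,20,4)]
for zo in (0,None):
  h=lambda q:(proj(d,C@R.from_euler('z',q[2],degrees=True).as_matrix().T+[q[0],q[1],q[3] if zo is None else 0])-u).ravel()
  r=least_squares(h,[.6785,-.0146,-5,0],loss='soft_l1',x_scale=[.01,.01,1,.01]);q=r.x
  print('chassis',q.round(4),h(q).reshape(-1,2).round(1).tolist())
  seat=(R.from_euler('z',q[2],degrees=True).as_matrix()@[-.08,.065,0])+[q[0],q[1],.016];print('seat',seat.round(4),'hd',q[2])
X=np.array([[-45,-28,4],[-45,28,4],[-55,-38,4],[-55,38,4]])/1000
ub=px([(154,153),(626,153),(63,72),(716,72)],180,140,5)
for n in (1,2):
  f=lambda p:(proj(d,X@brdM(p[3],0).T+p[:3])-ub).ravel()
  r=least_squares(f,np.r_[s['pos']-[0,0,.01],175.],x_scale=[.01,.01,.01,1]);p=r.x
print('board',p.round(4),f(p).reshape(-1,2).round(1).tolist());M=brdM(p[3],0)
print('board org - tcp in world',(p[:3]-s['pos']).round(4))
E
python3 fit7.py
```

```text
chassis [ 0.6778 -0.0157 -4.9093  0.    ] [[-0.3, 0.1], [0.4, 0.2], [-1.2, 0.3], [1.2, 0.4], [-0.1, 0.1], [0.0, -0.0], [0.6, -0.4], [-0.5, -0.5], [-0.2, -0.1]]
seat [0.6037 0.0559 0.016 ] hd -4.909325269847568
chassis [ 6.779e-01 -1.580e-02 -4.914e+00 -1.000e-03] [[-0.2, -0.0], [0.4, 0.1], [-1.1, 0.1], [1.2, 0.2], [0.1, 0.3], [-0.1, 0.2], [0.8, -0.2], [-0.6, -0.3], [-0.4, -0.4]]
seat [0.6038 0.0558 0.016 ] hd -4.9139724719884725
board [4.754000e-01 6.800000e-02 1.573000e-01 1.749342e+02] [[-0.1, 0.3], [-0.0, 0.2], [0.1, -0.2], [-0.0, -0.2]]
board org - tcp in world [-0.     -0.0004 -0.0126]
```

Run:
```python
from h import *
rot=toolrot(brdM(175.15,0))
manip.move_linear([.6037,.0563,.12],rate=.2,rot=rot)
manip.move_linear([.6037,.0563,.052],rate=.12);manip.dwell(.25)
s=manip.state();print(s['clock'],s['tool_pos'].round(4),s['contact_force'].round(2),s['gripper_width'])
d=cap('wrist','w8');big(d,'w8b',170,120,350,220,4.4)
d=cap('scene','s8');big(d,'s8b',150,130,330,260,4.4)
```

```text
24.4 [0.6045 0.0564 0.0531] [-0.57  0.24 -1.66] 0.02587078185487033
```

View pics/w8b.png

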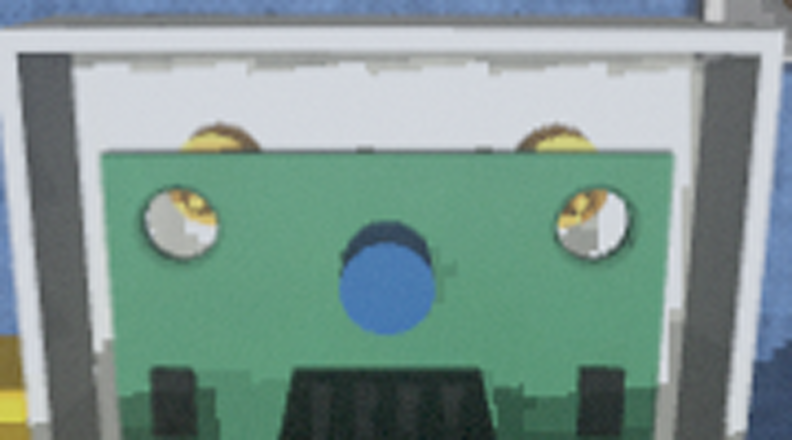

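View pics/s8b.png

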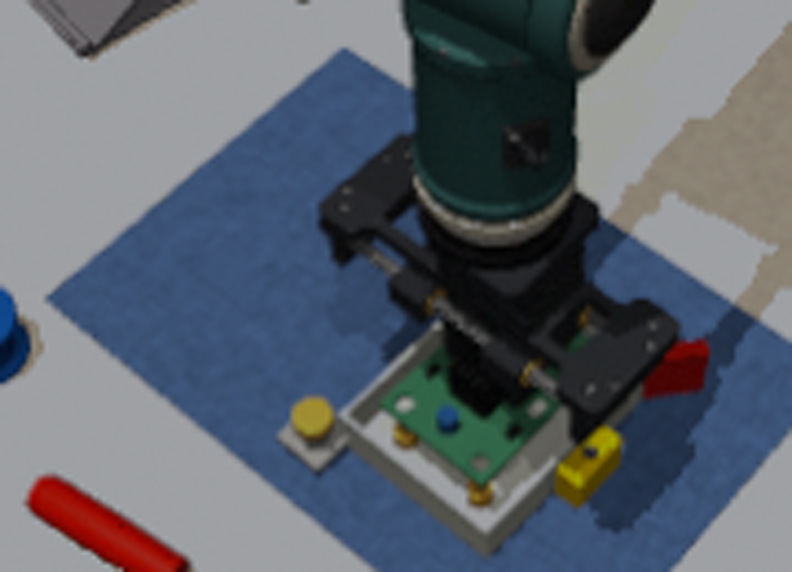

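Run:
```python
from h import *
def px(u,x0,y0,k): u=np.array(u,float);return (u+.5)/k-.5+[x0,y0]
big(load('w8'),'w8c',195,155,325,190,6)
d=load('w8')
zt=.0531-.0126+.004
H=onz(d,px([(180,222),(593,222)],170,120,4.4),zt);P=onz(d,px([(197,206),(577,206)],170,120,4.4),.032)
print(H.round(4),P.round(4),(P-H).round(4))
for o in(.0105,.0126):
  zt=.0531-o+.004;print(o,(P-onz(d,px([(180,222),(593,222)],170,120,4.4),zt)).round(4).tolist())
```

```text
[[0.6518 0.08   0.0445]
 [0.6471 0.0246 0.0445]] [[0.6512 0.0797 0.032 ]
 [0.6466 0.0248 0.032 ]] [[-0.0006 -0.0003 -0.0125]
 [-0.0006  0.0002 -0.0125]]
0.0105 [[-0.0011, 0.0001, -0.0146], [-0.0011, -0.0001, -0.0146]]
0.0126 [[-0.0006, -0.0003, -0.0125], [-0.0006, 0.0002, -0.0125]]
```

View pics/w8c.png

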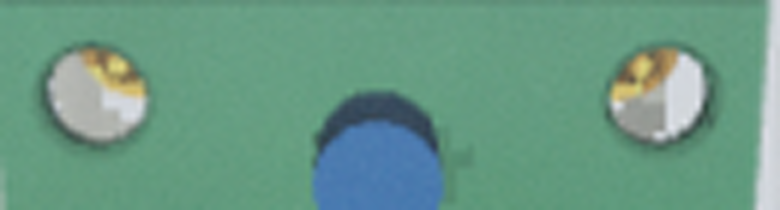

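Through the holes the pins are within 0.6–1.1 mm of centre, all in x, which matches the arm standing 0.8 mm long. I'll correct that and lower with force checks.

Run:
```python
from h import *
f0=manip.state()['contact_force']
x,y=.6029,.0562
for z in (.052,.044,.038,.034,.031,.0295,.028,.027,.026,.025,.024,.023):
    manip.move_linear([x,y,z],rate=.04);s=manip.state();f=s['contact_force']-f0
    print(z,s['tool_pos'].round(4),f.round(1),round(s['clock'],2))
    if f[2]>6: break
print(s['gripper_width'])
d=cap('wrist','w9');big(d,'w9b',170,120,350,220,4.4)
d=cap('scene','s9');big(d,'s9b',200,190,320,270,6)
```

```text
0.052 [0.6028 0.0562 0.052 ] [-0.8  0.6  0.8] 24.75
0.044 [0.6023 0.0562 0.0432] [-0.3  1.5 -0. ] 25.1
0.038 [0.6028 0.0562 0.0377] [-0.1  0.4  0.1] 25.4
0.034 [0.6029 0.0562 0.0338] [1.1 0.7 0.7] 25.65
0.031 [0.6029 0.0562 0.0308] [ 0.1  0.4 -0.9] 25.9
0.0295 [0.6029 0.0562 0.0294] [0.3 0.3 0.8] 26.15
0.028 [0.6029 0.0562 0.0279] [-0.5  0.1 -0.8] 26.4
0.027 [0.6028 0.0562 0.0269] [-0.2  0.3 -0.6] 26.65
0.026 [0.6029 0.0562 0.0269] [-3.3 -0.4  7. ] 26.9
0.025525805739868852
```

View pics/w9b.png

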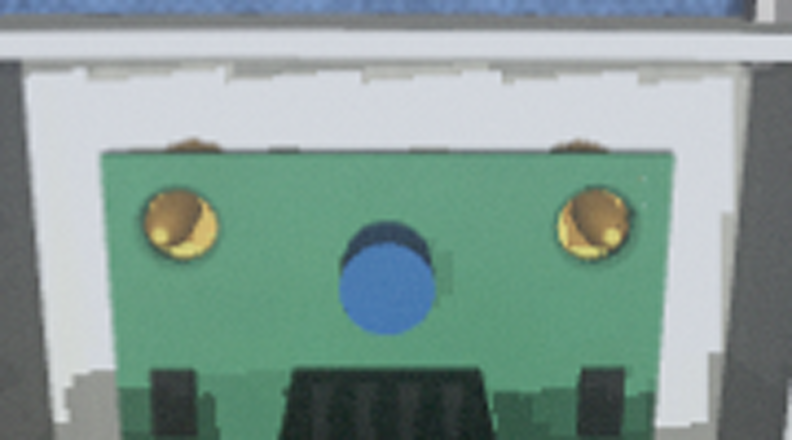

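View pics/s9b.png

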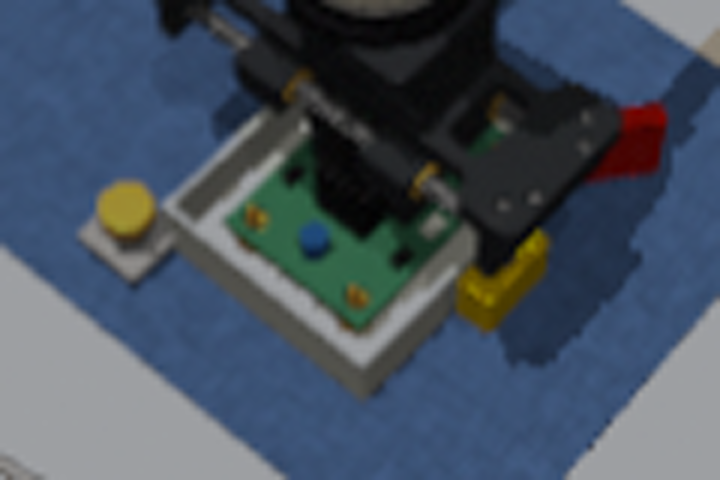

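Both pins show inside the far holes, and contact came at TCP z = 26.9 mm, as it should for shoulder height. I'll release with a limited opening, rise and check.

Run:
```python
from h import *
manip.set_gripper(.042,10);s=manip.state();print(s['gripper_width'],s['contact_force'].round(2))
p=s['tool_pos'].copy()
manip.move_linear([p[0],p[1],.10],rate=.12);manip.move_linear([.475,.069,.19],rate=.2);manip.dwell(.1)
s=manip.state();print(s['clock'],s['contact_force'].round(2))
d=cap('wrist','w10');big(d,'w10b',150,0,350,150,4)
d=cap('scene','s10');big(d,'s10b',190,170,320,267,6)
cap('top','t10')
```

```text
0.042139803708462535 [-0.06  0.03 -0.15]
29.2333 [-0.89 -0.16  0.26]
```

View pics/w10b.png

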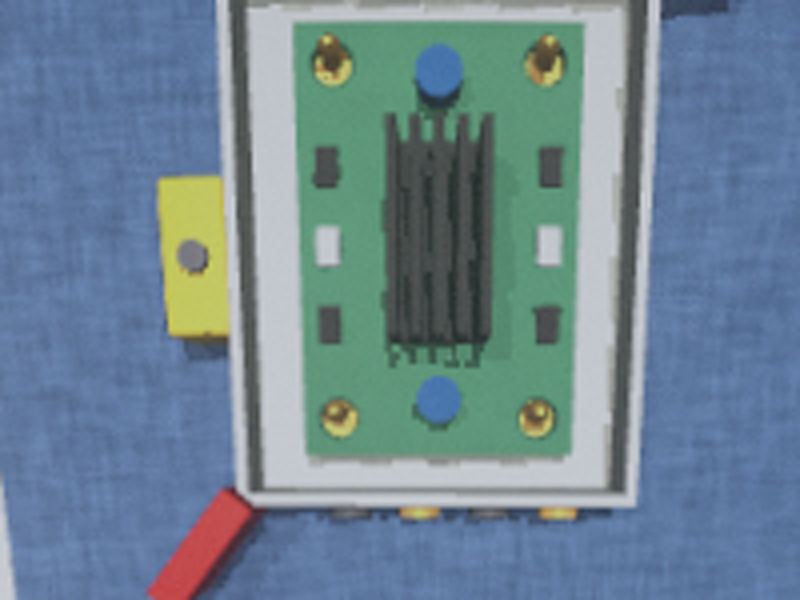

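View pics/s10b.png

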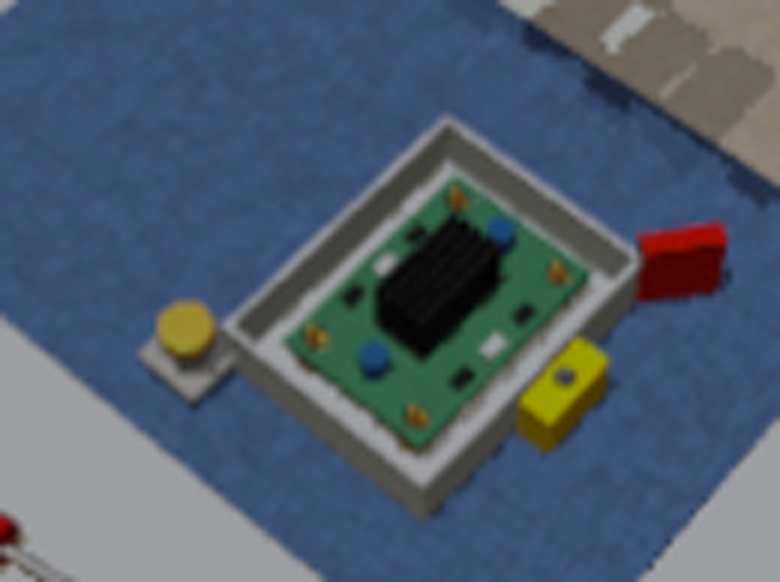

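Run:
```python
from h import *
def px(u,x0,y0,k): u=np.array(u,float);return (u+.5)/k-.5+[x0,y0]
d=load('w10');c=cloud(d)
g=d['image'].astype(int);m=(g[...,1]>g[...,2]+25)&(g[...,1]>g[...,0]+5)&(d['z_map']>0);m[:, :220]=0;m[:,300:]=0;m[115:]=0
P=c[m];A=np.c_[P[:,:2]-P[:,:2].mean(0),np.ones(len(P))]
co=np.linalg.lstsq(A,P[:,2],rcond=None)[0];print(len(P),'slopes deg',np.degrees(co[:2]).round(2),'z',co[2])
print('rim line',onz(d,px([(219,10),(238,490)],150,0,4),.034).round(4),'stop edge',onz(d,px([(222,180),(229,333)],150,0,4),.03).round(4))
a,b=cv2.imread('pics/top0.png'),load('t10')['image'];df=cv2.absdiff(a,b).max(2)>40
cv2.imwrite('pics/df.png',np.hstack([b,cv2.cvtColor((df*255).astype(np.uint8),cv2.COLOR_GRAY2BGR)])[:, :][::1][:,:1024][:, ::1] if 0 else cv2.addWeighted(b,.6,cv2.merge([df*0,df*0,df*1]).astype(np.uint8)*255,.6,0))
```

```text
5204 slopes deg [ 0.13 -0.01] z 0.019436146290475232
rim line [[0.6596 0.1055 0.034 ]
 [0.5433 0.1159 0.034 ]] stop edge [[0.6216 0.1104 0.03  ]
 [0.5841 0.1136 0.03  ]]
```

View pics/df.png

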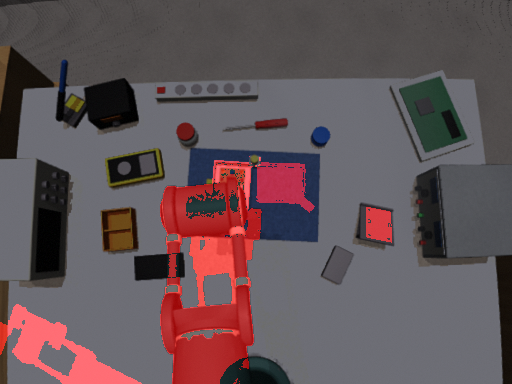

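```bash
python3 -c "
from h import *
print(manip.state()['clock']);print(order.close_job())"
```

```text
29.3833
the job is handed in; nothing more can be done
None
```

I swung the chassis clockwise by its red tab until it met the yellow stop. I then lifted the board off its rest by the heat sink, levelled it, lowered it over the four standoffs and let go once it was seated. I handed the job in at 29.4 s of the 64 s allowed, with the gripper clear.

**Chassis:** the push force rose sharply to about 20 N at the stop. Afterwards the tray side and the stop edge lay parallel to within about 0.2° (5.1° and 4.9°). One wrist view measured about 1.5 mm between them, which is within my reading error there. The other pictures show them touching.

**Board:** all four pins show through the holes. The upper face measured 19.4 mm above the bench (20 mm expected) and level to about 0.1°. It met the shoulders with about 7 N before release.

**Bystanders:** comparing the top pictures from before and after showed changes only at the chassis, board, rest and arm. The arm's reflection also covered part of the phone, so that part could not be compared. I saw no signs of contact with anything else.

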